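# Find the high spot of a centrifuge drive plate with a sprung plunger probe

## Robot

A 6-joint arm with a two-finger parallel gripper is mounted at the origin on a cart in front of the work surface, level with it; the furniture and walls round the work are solid. World frame = base frame: x ahead of the robot, y to its left, z up, the work surface at z = 0. Lengths are in m, angles in rad, forces in N, time in s.
With the tool pointing down it reaches from about 0.375 to 0.9 m from the base axis. Payload 3.1 kg.
Tool frame: the origin (TCP) lies midway between the tips of the shut fingers; the grasp point (between the pads) lies 19 mm behind it; x points along the fingers, z is the direction in which the jaws open and shut, and the axes are right-handed (so a half turn about x gives the same grasp; the last joint's range is limited). The gripper opens to 85 mm and grips with 20 to 120 N. Pads are 22 mm wide; open, the fingers measure 114 mm over their backs; the gripper's body (76 mm by 85 mm) begins 54 mm behind the grasp point. The pads swing forward as they close: fully open they stand 13 mm farther back than shut.
Start: joints at [-1.401, 0.527, 1.433, -0, 1.181, -0.178], TCP at [0.213, -0.588, 0.205] pointing down, gripper open.
Joint ranges: [-3.08, 3.08], [-0.75, 2.2], [0.22, 2.44], [-1.43, 4.57], [0, 2.65], [-2.85, 2.85]. Speed limits (rad/s): [2.79, 2.79, 3.14, 3.14, 3.14, 3.14].

## Interface

Orientations are given as a unit quaternion [x, y, z, w].
In Python, from station import telemetry, optics, manip gives the robot as it stands.
- The arm moves only by the tool step_arm, never from a script. Its argument "commands" is a list of rows, each a list of 4 numbers: the shift along the tool's x, y, z in m, then the turn about the tool's x in rad. A call has 1 to 8 rows; each row is the pose to reach, as a shift and turn from the pose measured when the call began, along the tool's axes at that moment; what a row does not reach only later rows make up. A row lasts 1/12 s, in which the tool goes at most 41.7 mm and 7.16 degrees, less where a joint would pass 70% of its speed; a pose out of reach is approached as far as the arm can. A call with a gripper value outside its range is refused whole. "jaw" is the finger opening in m, from 0 to 0.0854, set as the call begins (left out, the last holds). The fingers move at their own pace and stop on an object; "grip_force" is the grip in N (left out, the last holds). Time passes only in rows, so rows that repeat a pose let the fingers close. It gives the time, the measured TCP pose, the force and the opening at its end, in the units of the state.
- telemetry.sense(): the state, without advancing time (a new reading comes with each control period).
- optics.snapshot(name): name is "side" or "top" or "wrist"; returns the picture (400x640x3 uint8, red, green, blue); there is no depth.
- optics.camera_params(name): a dict with "mtx" (3x3 intrinsics, pixels), "origin" and "attitude" of the camera in the world. Camera axes: x right, y down, z forward; pixel columns grow to the right and rows downward; lengths in m; the calibration is good to about 2 mm. A picture is of the moment at which its call begins: read the wrist's pose just before it. camera_params takes no time and is no camera call; for the wrist camera it gives the pose at the moment of the call.
- manip.sign_off(): hands the job in, once; it reports no verdict.
The state is a dict: "t": time; "q": joint angles; "qd": joint speeds; "tau": joint torques, N m; "tcp_pos": TCP position; "tool_rot": TCP orientation; "force": force on the tool from outside, world axes, zero at the start; "ft_torque": the same for the moment, N m; "finger_gap": opening from 0.0 (shut) to 1.0 (fully open).
Only numpy, scipy, OpenCV 4.12 (cv2) and the standard library are available. Lean on these libraries where they do the work, as an engineer would, in place of code of your own. Each camera call takes 0.05 s, during which the arm holds its last target.

## Task

Take the knob of the gauge, press its sprung plunger gently onto the steel drive plate (never harder than about 15 N) and sweep the arm, pressed, right round to its other stop, feeling where the plate stands highest. Then bring the plunger back to the high spot, press it onto the plate there for a moment, and let go so that it springs up and the arm stays over the high spot. Leave everything else on the counter where it is.

Things in the scene. Friction and masses are not known exactly. Their poses are not given: they have to be found in the camera images.
- stand: The gauge's grey round base plate, 164 mm across, 18 mm high, fixed on the counter; origin at the centre of its underside, z up along the centre post on which the arm swings. The arm's hub tops out 84 mm above the counter.
- plate_mid (a point): Point of the stand on its axis, 34 mm above the counter, at the middle of the steel drive plate (143 mm across). The plate's ring face (radius 46 to 70 mm) lies 29 to 36 mm above the counter, slightly out of true: round the plunger's circle its height is one sine wave, 3.5 mm from lowest to highest. The high spot is not given; it lies between 1.2 and 4.7 rad of the arm's swing.
- sweep (a joint): Swing of the aluminium arm about the stand's z axis, rad: 0 at one stop, 5.6 at the other, growing anticlockwise from above; at 0 the arm points along the stand's own +x. Starts between 0 and 0.5; stays where left (friction about 0.5 N at the knob). It carries, 58 mm from the axis, an upright quill with knob above and plunger below, whose holder floats 4 mm in or out on a 500 N/m spring.
- knob_grip (a point): Middle of the round black knob (26 mm across, 26 mm high) on top of the quill, 123 mm above the counter while up; grip its sides from above. It turns freely on the quill, so the hand need not turn with the arm. Pushed down (16 mm at most) it meets a soft return spring, 2 N at the top and 0.1 N more per mm; let go, it springs up.
- probe (a point): Point of the arm on the plunger's axis, straight below the knob, where the plunger's round steel tip (10 mm across) ends while up, 38 mm above the counter; it does not follow the tip down. The tip meets the plate after 2 to 9 mm of push; from there its own spring adds 2 N per mm of further push (10 mm at most), so with the hand kept at one height the push is greatest at the high spot.
- vial: Small dropper vial, 26 mm across, 58 mm high, standing loose; origin at the centre of its underside. Not to be moved.
- tape: Roll of label tape, 55 mm across, 18 mm high, lying loose; origin at the centre of its underside. Not to be moved.
- cup: White specimen cup with lid, 49 mm across, 55 mm high, standing loose; origin at the centre of its underside. Not to be moved.

How it is judged:
On the way, in this order (a step that is already met when the one before it is completed fails the run):
1. the plunger is pressed onto the plate (over 1 N) (contact force between plunger and drive_plate above 1 N), for 0.2 s.
2. the arm has been swept to within 0.35 rad of its far stop, with the plunger pressed on the plate (over 0.5 N) (value of joint sweep above 5.25 rad and contact force between plunger and drive_plate above 0.5 N), for 0.1 s.
3. the plunger is pressed onto the plate (over 1 N) within 15 mm of the high spot (horizontal distance between probe and high_spot below 0.015 m and contact force between plunger and drive_plate above 1 N), for 0.3 s.
At the end, for the whole second after the job is handed in: The arm is at rest with the plunger within 15 mm (seen from above) of the plate's high spot on the plunger's circle; the knob is released and the plunger has sprung up clear of the plate (middle of the knob at least 120 mm above the counter) (horizontal distance between probe and high_spot below 0.015 m and contact force between plunger and drive_plate below 0.1 N and height (world z) of knob_grip above 0.12 m and velocity of joint sweep between -0.02 and 0.02 rad/s); the robot touches nothing.
It fails at once if the plunger is pressed onto the plate with more than 15 N (contact force between plunger and drive_plate above 15 N).
It fails at once if the vial, the tape or the cup is moved by more than 20 mm (distance of any of vial, tape, cup from where it was at the start of the episode above 0.02 m).
It also fails if it takes over 70 s, if anything falls off the work surface, if the arm or the gripper's body presses on something with over 40 N, if the wrist force passes 120 N, or if a joint passes its speed limit or range.

## Working session

There is one attempt and no reset: what is moved stays moved. The work goes in short steps, Python scripts to look and compute and a tool call to move; the robot and the scene stay as the last step left them, time stands still between calls to the robot, and variables do not carry over. Pictures are saved under pics/ and viewed, and the job is handed in when it is done.

Besides the shell and the picture viewer there is one more tool, called after ">>>" in YAML: its name, and indented under it one key for each argument. step_arm: Moves the arm, as the interface text tells. Its arguments: {"type":"object","properties":{"commands":{"type":"array","items":{"type":"array","items":{"type":"number"}}},"jaw":{"type":"number"},"grip_force":{"type":"number"}},"required":["commands"]}

```bash
mkdir -p pics; ls
python3 - <<'E'
from station import telemetry, optics, manip
import cv2
s=telemetry.sense(); print(s)
for n in("side","top","wrist"):
    p=optics.camera_params(n); print(n,p)
    cv2.imwrite(f"pics/{n}0.png",cv2.cvtColor(optics.snapshot(n),cv2.COLOR_RGB2BGR))
E
```

```text
pics
{'t': 0.0, 'q': array([-1.40149801e+00,  5.28448283e-01,  1.43390829e+00, -4.03544136e-06,
        1.18143196e+00, -1.78471201e-01]), 'qd': array([-0.00167225, -0.00139042, -0.00168289,  0.0004016 , -0.00133627,
       -0.00066305]), 'tau': array([-4.35684451e-04, -4.42354596e+01, -1.78028387e+01, -4.13826565e-04,
        8.50067911e-03, -1.59065214e-07]), 'tcp_pos': array([ 0.21291027, -0.5867833 ,  0.20444279]), 'tool_rot': array([ 0.406505  ,  0.57951231, -0.4054039 ,  0.57841754]), 'force': array([-0.48212389,  0.58818746, -0.06660277]), 'ft_torque': array([ 0.02818425, -0.02913087,  0.03857412]), 'finger_gap': 1.0030344010082366}
side {'mtx': array([[421.28406689,   0.        , 320.1331539 ],
       [  0.        , 421.28406689, 200.66805444],
       [  0.        ,   0.        ,   1.        ]]), 'origin': array([0.25453838, 0.90246321, 0.55979323]), 'attitude': array([-0.12391617,  0.83883254, -0.52329365,  0.08466708])}
top {'mtx': array([[403.04081281,   0.        , 318.04950418],
       [  0.        , 403.04081281, 190.33918945],
       [  0.        ,   0.        ,   1.        ]]), 'origin': array([ 0.39209641, -0.00662562,  1.34930468]), 'attitude': array([ 0.71527903, -0.69521775,  0.04360497, -0.05609626])}
wrist {'mtx': array([[324.44111543,   0.        , 327.93423518],
       [  0.        , 324.44111543, 202.86600079],
       [  0.        ,   0.        ,   1.        ]]), 'origin': array([ 0.27586198, -0.56241092,  0.37241448]), 'attitude': array([ 0.81136681, -0.56883218, -0.07847052,  0.10934454])}
```

View pics/top0.png

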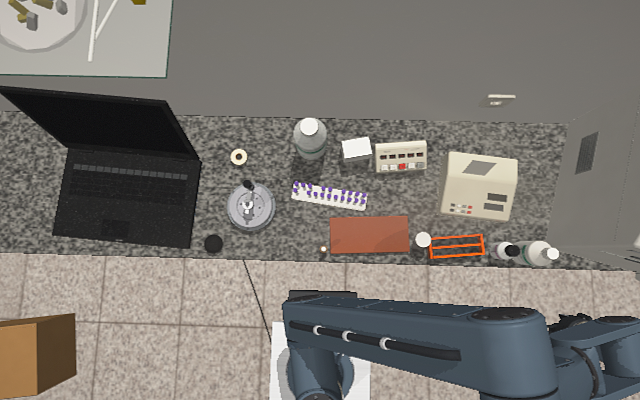

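View pics/side0.png

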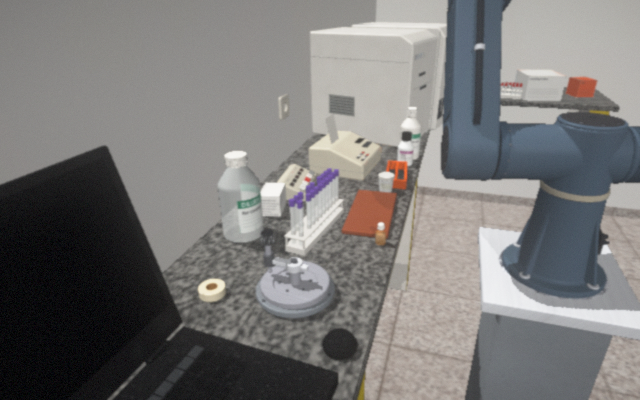

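The top view shows the gauge stand at about (251,205), its knob at (248,185), the tape at (239,157), the vial at (323,250) and the cup at (423,240). I'll measure these next.

```bash
cat > h.py <<'E'
import numpy as np, cv2
from scipy.spatial.transform import Rotation as R
from station import telemetry, optics, manip
def ray(n,u,v,z,p=None):
    p=p or optics.camera_params(n); K=p['mtx']
    d=R.from_quat(p['attitude']).apply(np.linalg.inv(K)@[u,v,1]); o=np.array(p['origin'])
    return o+d*(z-o[2])/d[2]
def proj(n,X,p=None):
    p=p or optics.camera_params(n)
    c=R.from_quat(p['attitude']).inv().apply(np.array(X)-p['origin']); x=p['mtx']@c; return x[:2]/x[2]
E
python3 - <<'E'
from h import *
for nm,u,v,z in[("stand",251,205,.018),("knob",248,185,.136),("hub",248,204,.084),("tape",239,157,.018),("vial",323,250,.058),("cup",423,240,.055),("puck",213,243,.03)]:
    print(nm,ray("top",u,v,z).round(3))
a=cv2.imread("pics/top0.png")[140:260,190:340]; a=cv2.resize(a,None,fx=5,fy=5,interpolation=cv2.INTER_CUBIC); cv2.imwrite("pics/topc.png",a)
a=cv2.imread("pics/side0.png")[220:370,180:380]; a=cv2.resize(a,None,fx=4,fy=4,interpolation=cv2.INTER_CUBIC); cv2.imwrite("pics/sidec.png",a)
E
```

```text
stand [0.526 0.241 0.018]
knob [0.575 0.232 0.136]
hub [0.522 0.239 0.084]
tape [0.688 0.291 0.018]
vial [ 0.385 -0.002  0.058]
cup [ 0.426 -0.319  0.055]
puck [0.397 0.357 0.03 ]
```

View pics/topc.png

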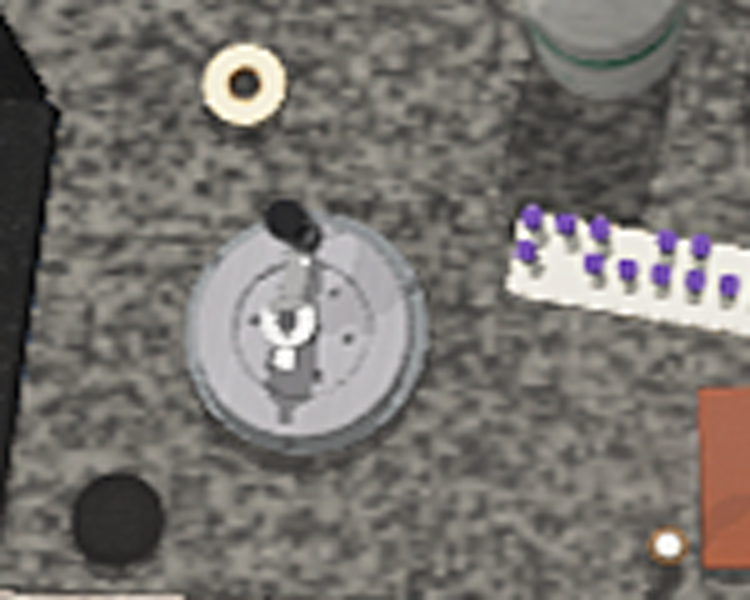

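View pics/sidec.png

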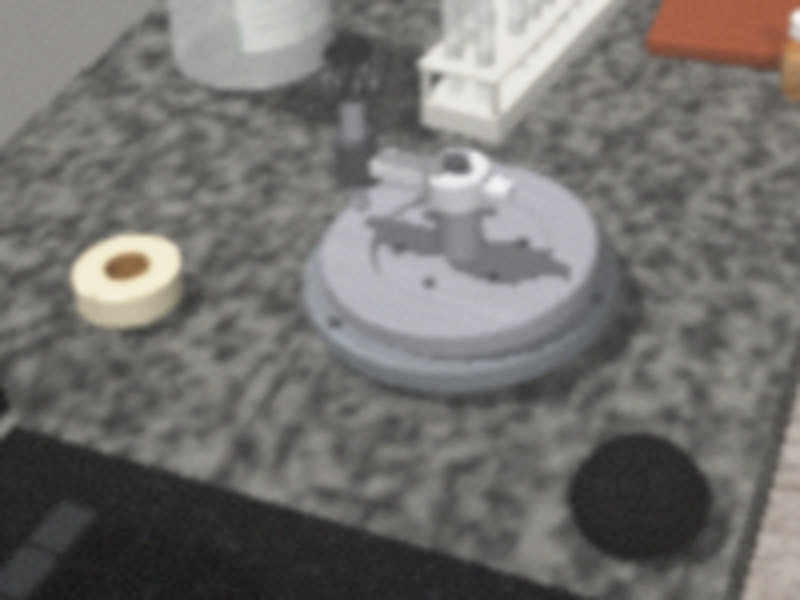

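Run:
```python
from h import *
s=telemetry.sense(); print(R.from_quat(s['tool_rot']).as_matrix().round(3))
img=cv2.imread("pics/top0.png")
g=cv2.GaussianBlur(cv2.cvtColor(cv2.resize(img[140:270,180:330],None,fx=4,fy=4,interpolation=cv2.INTER_CUBIC),cv2.COLOR_BGR2GRAY),(0,0),2)
for r in((80,90),(90,102),):
    c=cv2.HoughCircles(g,cv2.HOUGH_GRADIENT,2,5,param1=80,param2=20,minRadius=r[0],maxRadius=r[1])
    for u,v,q in c[0][:4]:
        u,v=u/4+180,v/4+140
        for z in(.018,.034):
            P=ray("top",u,v,z); print(u,v,z,P.round(4),"rad",np.linalg.norm(ray("top",u+q/4,v,z)-P).round(4))
T=np.array([.58,.232,.25]); print(R.from_quat(s['tool_rot']).inv().apply(T-s['tcp_pos']))
print(ray("top",310,127,.25),ray("top",312,155,0))
```

```text
[[-0.     0.94   0.341]
 [ 0.002  0.341 -0.94 ]
 [-1.     0.    -0.002]]
249.75 205.75 0.018 [0.5229 0.2454 0.018 ] rad 0.0704
249.75 205.75 0.034 [0.5213 0.2424 0.034 ] rad 0.0695
249.75 209.25 0.018 [0.5112 0.2448 0.018 ] rad 0.0721
249.75 209.25 0.034 [0.5098 0.2418 0.034 ] rad 0.0712
250.75 204.75 0.018 [0.5263 0.2423 0.018 ] rad 0.074
250.75 204.75 0.034 [0.5247 0.2393 0.034 ] rad 0.0731
252.75 213.75 0.018 [0.4965 0.234  0.018 ] rad 0.0683
252.75 213.75 0.034 [0.4953 0.2312 0.034 ] rad 0.0675
250.75 204.25 0.018 [0.528  0.2424 0.018 ] rad 0.0767
250.75 204.25 0.034 [0.5264 0.2394 0.034 ] rad 0.0758
248.75 203.25 0.018 [0.5312 0.2492 0.018 ] rad 0.0786
248.75 203.25 0.034 [0.5295 0.2462 0.034 ] rad 0.0776
249.25 206.75 0.018 [0.5195 0.2469 0.018 ] rad 0.0767
249.25 206.75 0.034 [0.518  0.2439 0.034 ] rad 0.0757
248.25 201.75 0.018 [0.5361 0.2512 0.018 ] rad 0.0841
248.25 201.75 0.034 [0.5344 0.2481 0.034 ] rad 0.0831
[-0.04409417  0.62423661 -0.64486932]
[0.72766007 0.04317903 0.25      ] [0.70509551 0.04444662 0.        ]
```

>>> step_arm:
  commands:
    - [-0.015, 0.02, -0.024, 0]
    - [-0.03, 0.045, -0.054, 0]
    - [-0.045, 0.07, -0.084, 0]
    - [-0.06, 0.095, -0.114, 0]
    - [-0.07, 0.12, -0.144, 0]
    - [-0.075, 0.147, -0.175, 0]
    - [-0.075, 0.173, -0.206, 0]
    - [-0.075, 0.2, -0.24, 0]
  jaw: 0.0854
  grip_force: 40

```text
t: 0.82
tcp_pos: [0.3191, -0.2935, 0.2805]
tool_rot: [0.406, 0.579, -0.406, 0.579]
force: [1.1, -0.1, 0.4]
finger_gap: 1.001
```

>>> step_arm:
  commands:
    - [0, 0.025, -0.03, 0]
    - [0, 0.05, -0.06, 0]
    - [0, 0.075, -0.09, 0]
    - [0, 0.1, -0.12, 0]
    - [0, 0.125, -0.15, 0]
    - [0, 0.15, -0.18, 0]
    - [0, 0.175, -0.21, 0]
    - [0, 0.2, -0.24, 0]

```text
t: 1.48
tcp_pos: [0.4256, 0.0023, 0.2808]
tool_rot: [0.406, 0.579, -0.406, 0.579]
force: [1.1, -0.9, -0.4]
finger_gap: 0.998
```

>>> step_arm:
  commands:
    - [0, 0.025, -0.03, 0]
    - [0, 0.05, -0.06, 0]
    - [0, 0.075, -0.09, 0]
    - [0, 0.1, -0.12, 0]
    - [0, 0.125, -0.145, 0]
    - [0, 0.137, -0.161, 0]
    - [0, 0.137, -0.161, 0]
    - [0, 0.137, -0.161, 0]

```text
t: 2.15
tcp_pos: [0.4992, 0.2009, 0.2804]
tool_rot: [0.405, 0.579, -0.406, 0.579]
force: [-0.5, -0.2, -0.5]
finger_gap: 0.999
```

Run:
```python
from h import *
p=optics.camera_params("wrist"); np.save("p1.npy",p,allow_pickle=True)
cv2.imwrite("pics/w1.png",cv2.cvtColor(optics.snapshot("wrist"),cv2.COLOR_RGB2BGR)); print(p,telemetry.sense()['tcp_pos'])
```

```text
{'mtx': array([[324.44111543,   0.        , 327.93423518],
       [  0.        , 324.44111543, 202.86600079],
       [  0.        ,   0.        ,   1.        ]]), 'origin': array([0.56209137, 0.22587265, 0.44816552]), 'attitude': array([ 0.81171047, -0.56822344, -0.07782676,  0.11041391])} [0.49886928 0.19996735 0.28040886]
```

View pics/w1.png

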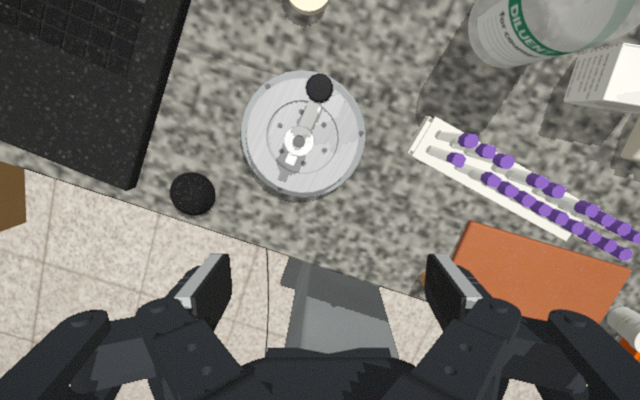

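The wrist view shows the stand disc at about (303,134), the hub at (299,141) and the knob at (320,88). Now I'll fit these.

```bash
python3 - <<'E'
from h import *
p=np.load("p1.npy",allow_pickle=True).item()
im=cv2.imread("pics/w1.png"); g=cv2.cvtColor(im,cv2.COLOR_BGR2GRAY)
def blobs(m,lab,zs,box):
    M=np.zeros_like(m); x0,y0,x1,y1=box; M[y0:y1,x0:x1]=m[y0:y1,x0:x1]
    n,_,st,c=cv2.connectedComponentsWithStats(M)
    i=1+np.argmax(st[1:,4]); print(lab,c[i].round(1),st[i]); 
    for z in zs: print("  ",z,ray("wrist",*c[i],z,p).round(4))
    return c[i]
k=(g<45).astype(np.uint8)
blobs(k,"knob",(.123,.136),(295,65,345,112))
h=(g>225).astype(np.uint8); blobs(h,"hub",(.084,),(280,125,320,152))
g3=cv2.GaussianBlur(cv2.resize(g,None,fx=3,fy=3,interpolation=cv2.INTER_CUBIC),(0,0),1.5)
for r in ((165,195),(145,164),(95,115)):
    c=cv2.HoughCircles(g3,cv2.HOUGH_GRADIENT,1.5,5,param1=80,param2=15,minRadius=r[0],maxRadius=r[1])
    for u,v,q in c[0][:4]:
        u,v=u/3,v/3
        if abs(u-303)>25 or abs(v-135)>25: continue
        print(u,v,q/3,[ (z,ray("wrist",u,v,z,p)[:2].round(4), np.linalg.norm(ray("wrist",u+q/3,v,z,p)-ray("wrist",u,v,z,p)).round(4)) for z in(.009,.018,.034)])
# top refine: hub + knob
a=cv2.imread("pics/top0.png");
E
python3 - <<'E'
import cv2
a=cv2.imread("pics/w1.png")[60:210,230:380]; cv2.imwrite("pics/w1c.png",cv2.resize(a,None,fx=4,fy=4,interpolation=cv2.INTER_CUBIC))
E
```

```text
knob [321.8  96.9] [309  85  23  17  51]
   0.123 [0.5737 0.2366 0.123 ]
   0.136 [0.5732 0.2361 0.136 ]
hub [297.1 142.7] [284 129  29  23 300]
   0.084 [0.5203 0.2473 0.084 ]
303.25 134.75 61.95 [(0.009, array([0.5243, 0.2474]), np.float64(0.0822)), (0.018, array([0.5251, 0.2469]), np.float64(0.0805)), (0.034, array([0.5264, 0.2462]), np.float64(0.0776))]
303.25 132.75 62.5 [(0.009, array([0.5267, 0.2482]), np.float64(0.0828)), (0.018, array([0.5275, 0.2478]), np.float64(0.0811)), (0.034, array([0.5288, 0.247 ]), np.float64(0.0781))]
300.25 134.75 64.700005 [(0.009, array([0.5229, 0.2511]), np.float64(0.0859)), (0.018, array([0.5237, 0.2506]), np.float64(0.0841)), (0.034, array([0.5251, 0.2497]), np.float64(0.081))]
305.25 132.75 59.75 [(0.009, array([0.5276, 0.2457]), np.float64(0.0792)), (0.018, array([0.5284, 0.2453]), np.float64(0.0776)), (0.034, array([0.5296, 0.2446]), np.float64(0.0747))]
302.75 138.75 53.833332 [(0.009, array([0.5191, 0.2463]), np.float64(0.0717)), (0.018, array([0.52  , 0.2459]), np.float64(0.0702)), (0.034, array([0.5216, 0.2452]), np.float64(0.0676))]
29
[... 604 characters left out ...]
, 0.2486]), np.float64(0.0499)), (0.018, array([0.5205, 0.2482]), np.float64(0.0488)), (0.034, array([0.5221, 0.2473]), np.float64(0.047))]
301.75 135.75 35.816666 [(0.009, array([0.5224, 0.2488]), np.float64(0.0476)), (0.018, array([0.5232, 0.2484]), np.float64(0.0466)), (0.034, array([0.5246, 0.2475]), np.float64(0.0449))]
304.25 136.75 36.366665 [(0.009, array([0.5223, 0.2453]), np.float64(0.0484)), (0.018, array([0.5231, 0.2449]), np.float64(0.0474)), (0.034, array([0.5245, 0.2442]), np.float64(0.0456))]
300.25 131.75 31.916666 [(0.009, array([0.5266, 0.2524]), np.float64(0.0423)), (0.018, array([0.5273, 0.2518]), np.float64(0.0414)), (0.034, array([0.5286, 0.2509]), np.float64(0.0399))]
```

View pics/w1c.png

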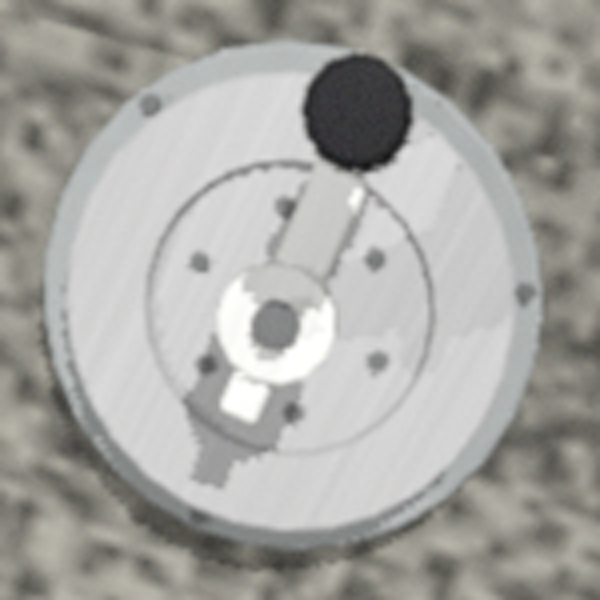

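Run:
```python
from h import *
p=np.load("p1.npy",allow_pickle=True).item()
for l,u,v,z in(("knob",319.4,88,.13),("hub",299,141,.084),("screws",302.4,137.7,.034),("base",303.2,134.3,.018)): print(l,ray("wrist",u,v,z,p).round(4))
C=ray("wrist",299,141,.084,p)
K=ray("wrist",319.4,88,.13,p);d=K-C; print(np.hypot(*d[:2]),np.degrees(np.arctan2(d[1],d[0])))
```

```text
knob [0.58   0.2411 0.13  ]
hub [0.5227 0.2459 0.084 ]
screws [0.5226 0.246  0.034 ]
base [0.5256 0.2472 0.018 ]
0.05753024788488227 -4.808487867991755
```

>>> step_arm:
  commands:
    - [0.01, 0.03, -0.004, 0]
    - [0.03, 0.06, -0.008, 0]
    - [0.055, 0.09, -0.011, 0]
    - [0.08, 0.09, -0.011, 0]
    - [0.08, 0.09, -0.011, 0]
    - [0.08, 0.09, -0.011, 0]

```text
t: 2.7
tcp_pos: [0.5779, 0.239, 0.1989]
tool_rot: [0.405, 0.58, -0.408, 0.577]
force: [0.2, -0.1, 0.6]
finger_gap: 0.999
```

Run:
```python
from h import *
s=telemetry.sense(); print(s['q'].round(3),s['tcp_pos'],s['force'])
p=optics.camera_params("wrist")
cv2.imwrite("pics/w2.png",cv2.cvtColor(optics.snapshot("wrist"),cv2.COLOR_RGB2BGR))
cv2.imwrite("pics/t2.png",cv2.cvtColor(optics.snapshot("top"),cv2.COLOR_RGB2BGR))
np.save("p2.npy",p,allow_pickle=True)
print("expected knob px",proj("wrist",[.58,.241,.13],p),"tcp px",proj("wrist",s['tcp_pos'],p))
```

```text
[ 2.140e-01  5.380e-01  1.433e+00 -1.000e-03  1.177e+00  1.439e+00] [0.5778543  0.23903794 0.19886751] [ 0.19699486 -0.08533416  0.64082632]
expected knob px [329.28745209 201.3659765 ] tcp px [331.65069511 239.47045227]
```

View pics/w2.png

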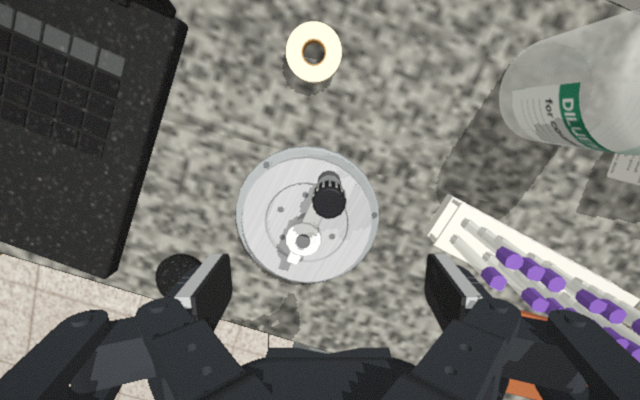

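>>> step_arm:
  commands:
    - [0.02, 0.003, -0.001, 0]
    - [0.045, 0.003, -0.001, 0]
    - [0.07, 0.003, -0.001, 0]
    - [0.091, 0.003, -0.001, 0]
    - [0.091, 0.003, -0.001, 0]
    - [0.091, 0.003, -0.001, 0]

```text
t: 3.3
tcp_pos: [0.5822, 0.2414, 0.1122]
tool_rot: [0.406, 0.578, -0.406, 0.579]
force: [-0.1, 0.8, 0.6]
finger_gap: 1.003
```

>>> step_arm:
  commands:
    - [0, 0, 0, 0]
    - [0, 0, 0, 0]
    - [0, 0, 0, 0]
    - [0, 0, 0, 0]
    - [0, 0, 0, 0]
    - [0, 0, 0, 0]
    - [0, 0, 0, 0]
    - [0, 0, 0, 0]
  jaw: 0.02
  grip_force: 40

```text
t: 3.97
tcp_pos: [0.5822, 0.2415, 0.1121]
tool_rot: [0.406, 0.578, -0.406, 0.579]
force: [0.7, -0.3, -0.5]
finger_gap: 0.234
```

Run:
```python
from h import *
s=telemetry.sense(); print(s['q'].round(3),s['tcp_pos'],s['force'],s['finger_gap'])
p=optics.camera_params("wrist")
cv2.imwrite("pics/w3.png",cv2.cvtColor(optics.snapshot("wrist"),cv2.COLOR_RGB2BGR))
print(R.from_quat(s['tool_rot']).as_matrix().round(4))
```

```text
[ 2.160e-01  6.460e-01  1.501e+00 -1.000e-03  9.940e-01  1.441e+00] [0.58218843 0.2414596  0.11211565] [ 0.67865583 -0.31876082 -0.52082169] 0.23365692686542092
[[ 8.000e-04  9.406e-01  3.394e-01]
 [-5.000e-04  3.394e-01 -9.406e-01]
 [-1.000e+00  6.000e-04  7.000e-04]]
```

View pics/w3.png

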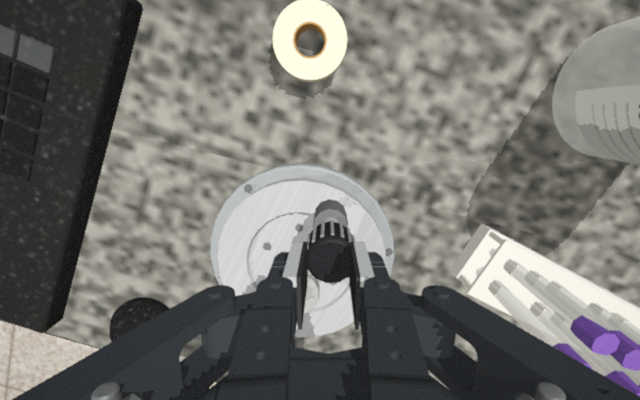

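Run:
```python
from h import *
a=cv2.imread("pics/w3.png")[180:360,230:440]; cv2.imwrite("pics/w3c.png",cv2.resize(a,None,fx=3.5,fy=3.3,interpolation=cv2.INTER_CUBIC))
for X in([.5822,.2415,.112],[.5822,.2415,.131],[.58,.241,.136],[.58,.241,.11]): print(X,proj("wrist",X))
cv2.imwrite("pics/s3.png",cv2.resize(cv2.cvtColor(optics.snapshot("side"),cv2.COLOR_RGB2BGR)[180:350,180:380],None,fx=4,fy=3.5,interpolation=cv2.INTER_CUBIC))
```

```text
[0.5822, 0.2415, 0.112] [331.61421037 239.33352639]
[0.5822, 0.2415, 0.131] [332.01850295 253.64075344]
[0.58, 0.241, 0.136] [331.55618767 262.20313402]
[0.58, 0.241, 0.11] [331.0741261  241.71936985]
```

View pics/w3c.png

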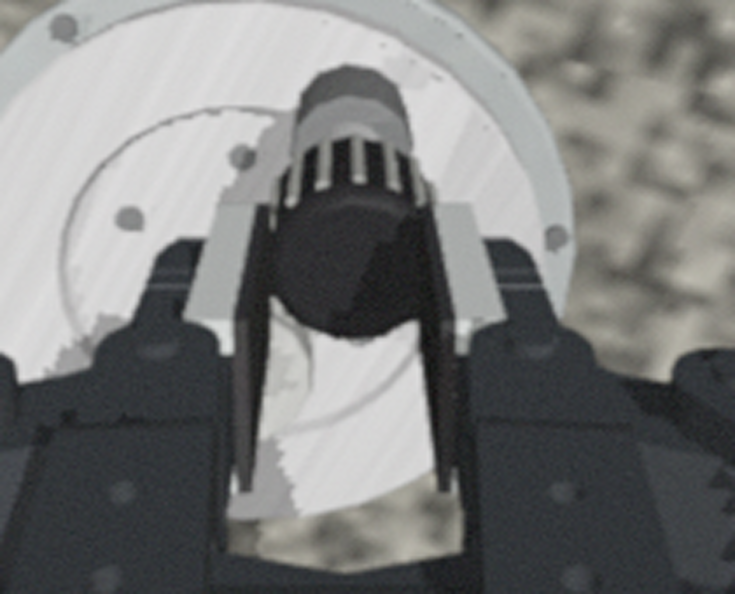

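View pics/s3.png

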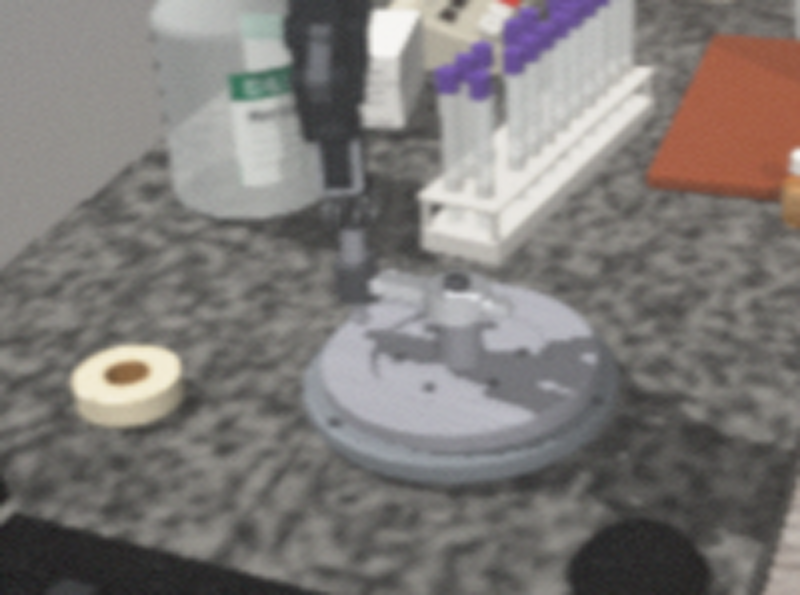

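>>> step_arm:
  commands:
    - [0, 0, 0, 0]
    - [0, -0.001, 0, 0]
    - [0.003, -0.002, 0, 0]
    - [0.006, -0.002, 0, 0]
    - [0.006, -0.002, 0, 0]
  jaw: 0.045

```text
t: 4.48
tcp_pos: [0.5796, 0.2406, 0.1052]
tool_rot: [0.406, 0.579, -0.407, 0.579]
force: [-0.2, 0.1, -0.2]
finger_gap: 0.529
```

>>> step_arm:
  commands:
    - [0, 0, 0, 0]
    - [0, 0, 0, 0]
    - [0, 0, 0, 0]
    - [0, 0, 0, 0]
    - [0, 0, 0, 0]
    - [0, 0, 0, 0]
  jaw: 0.0
  grip_force: 40

```text
t: 4.98
tcp_pos: [0.5797, 0.2406, 0.1052]
tool_rot: [0.406, 0.579, -0.407, 0.579]
force: [0.4, 0.1, 0.7]
finger_gap: 0.261
```

>>> step_arm:
  commands:
    - [0.001, 0, 0, 0]
    - [0.002, 0, 0, 0]
    - [0.002, 0, 0, 0]

```text
t: 5.23
tcp_pos: [0.5797, 0.2406, 0.1032]
tool_rot: [0.406, 0.579, -0.407, 0.579]
force: [0.0, 0.5, 0.4]
finger_gap: 0.266
```

>>> step_arm:
  commands:
    - [0.001, 0, 0, 0]
    - [0.002, 0, 0, 0]
    - [0.002, 0, 0, 0]

```text
t: 5.48
tcp_pos: [0.5797, 0.2406, 0.1011]
tool_rot: [0.406, 0.579, -0.407, 0.579]
force: [0.6, -0.7, 0.6]
finger_gap: 0.265
```

>>> step_arm:
  commands:
    - [0.001, 0, 0, 0]
    - [0.002, 0, 0, 0]
    - [0.002, 0, 0, 0]

```text
t: 5.73
tcp_pos: [0.5798, 0.2406, 0.099]
tool_rot: [0.406, 0.579, -0.407, 0.579]
force: [-0.5, 0.4, 2.3]
finger_gap: 0.266
```

Run:
```python
from h import *
for i in range(4):
    im=cv2.cvtColor(optics.snapshot("wrist"),cv2.COLOR_RGB2BGR); s=telemetry.sense(); print(s['force'],s['tcp_pos'],s['finger_gap'])
cv2.imwrite("pics/w4.png",cv2.resize(im[180:360,230:440],None,fx=3.5,fy=3.3,interpolation=cv2.INTER_CUBIC))
```

```text
[-0.05683556 -1.12512724  2.27662505] [0.57982188 0.24061151 0.09916485] 0.26402470424215585
[ 0.1553467  -0.11778715  2.48302654] [0.57982878 0.24060675 0.09920722] 0.26829695998193004
[ 0.03845789 -0.29393749  3.07262748] [0.57978982 0.24060647 0.09921509] 0.26120078865413954
[0.11246112 0.32935775 3.16575639] [0.57979699 0.24058489 0.0992142 ] 0.26400022439401283
```

View pics/w4.png

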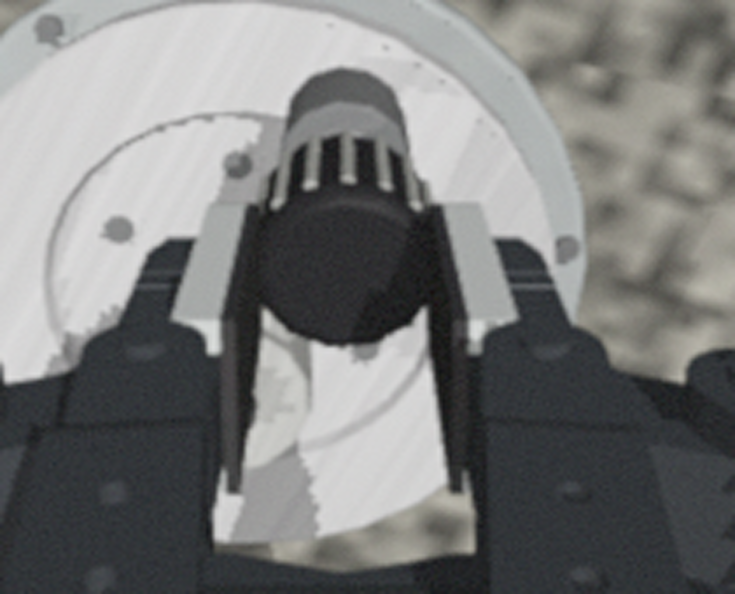

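>>> step_arm:
  commands:
    - [0.0005, 0, 0, 0]
    - [0.001, 0, 0, 0]
    - [0.001, 0, 0, 0]
    - [0.001, 0, 0, 0]

```text
t: 6.27
tcp_pos: [0.5799, 0.2406, 0.0984]
tool_rot: [0.406, 0.579, -0.407, 0.579]
force: [0.5, -0.2, 3.7]
finger_gap: 0.269
```

>>> step_arm:
  commands:
    - [0.0005, 0, 0, 0]
    - [0.001, 0, 0, 0]
    - [0.001, 0, 0, 0]
    - [0.001, 0, 0, 0]

```text
t: 6.6
tcp_pos: [0.58, 0.2407, 0.0976]
tool_rot: [0.406, 0.578, -0.407, 0.579]
force: [-0.6, 0.7, 5.4]
finger_gap: 0.262
```

>>> step_arm:
  commands:
    - [0.0005, 0, 0, 0]
    - [0.001, 0, 0, 0]
    - [0.001, 0, 0, 0]
    - [0.001, 0, 0, 0]

```text
t: 6.93
tcp_pos: [0.5802, 0.2407, 0.097]
tool_rot: [0.406, 0.578, -0.406, 0.579]
force: [0.2, -0.2, 6.2]
finger_gap: 0.263
```

```bash
cat > nxt.py <<'E'
from h import *
import sys,json
# usage: nxt.py step_deg ztarget
C=np.array([.5227,.246]); 
s=[telemetry.sense()]
for i in range(3): optics.snapshot("top"); s.append(telemetry.sense())
F=np.mean([x['force'] for x in s],0); P=np.mean([x['tcp_pos'] for x in s],0)
d=P[:2]-C; th=np.degrees(np.arctan2(d[1],d[0])); 
if len(sys.argv)<2 or sys.argv[1]!='x':
    open("log.txt","a").write(json.dumps([s[-1]['t'],th,P[2],*F])+"\n")
print(f"t {s[-1]['t']:.2f} th {th:.1f} r {np.hypot(*d)*1e3:.1f} z {P[2]*1e3:.2f} F {F.round(2)} h {F[2]/2+P[2]*1e3:.2f} Ft {(-F[0]*np.sin(np.radians(th))+F[1]*np.cos(np.radians(th))):.2f}")
M=R.from_quat(s[-1]['tool_rot']).as_matrix()
st=float(sys.argv[2]); z=float(sys.argv[3])/1e3
th0=float(sys.argv[4]) if len(sys.argv)>4 else th
for k in range(1,7):
    a=np.radians(th0+st*k/6); T=np.array([*(C+.058*np.array([np.cos(a),np.sin(a)])),z])
    print((M.T@(T-P)).round(4).tolist())
E
python3 nxt.py l 24 97
```

```text
t 7.08 th -5.3 r 57.7 z 97.04 F [-0.28 -0.28  5.63] h 99.85 Ft -0.30
[0.0, 0.0018, -0.0036]
[0.0, 0.0032, -0.0074]
[0.0, 0.0042, -0.0113]
[0.0, 0.005, -0.0153]
[0.0, 0.0055, -0.0193]
[0.0, 0.0057, -0.0234]
```

>>> step_arm:
  commands:
    - [0.0004, 0.0018, -0.0036, 0]
    - [0.0004, 0.0032, -0.0074, 0]
    - [0.0004, 0.0042, -0.0113, 0]
    - [0.0004, 0.005, -0.0153, 0]
    - [0.0004, 0.0055, -0.0193, 0]
    - [0.0004, 0.0057, -0.0234, 0]
    - [0.0004, 0.0057, -0.0234, 0]

```text
t: 7.67
tcp_pos: [0.5778, 0.2649, 0.0969]
tool_rot: [0.406, 0.578, -0.406, 0.579]
force: [-0.2, -0.6, 5.3]
finger_gap: 0.264
```

```bash
python3 nxt.py l 24 96.6
```

```text
t 7.82 th 19.1 r 58.2 z 96.90 F [-0.18  0.08  4.95] h 99.37 Ft 0.13
[0.0003, -0.0003, -0.0041]
[0.0003, -0.0007, -0.0081]
[0.0003, -0.0013, -0.0121]
[0.0003, -0.0023, -0.016]
[0.0003, -0.0035, -0.0199]
[0.0003, -0.0049, -0.0237]
```

>>> step_arm:
  commands:
    - [0.0006, -0.0003, -0.0041, 0]
    - [0.0006, -0.0007, -0.0081, 0]
    - [0.0006, -0.0013, -0.0121, 0]
    - [0.0006, -0.0023, -0.016, 0]
    - [0.0006, -0.0035, -0.0199, 0]
    - [0.0006, -0.0049, -0.0237, 0]
    - [0.0006, -0.0049, -0.0237, 0]

```text
t: 8.4
tcp_pos: [0.5646, 0.2864, 0.0964]
tool_rot: [0.407, 0.579, -0.406, 0.579]
force: [0.2, -0.5, 4.7]
finger_gap: 0.261
```

```bash
python3 nxt.py l 24 96.2
```

```text
t 8.55 th 44.0 r 58.2 z 96.34 F [-0.25  0.05  4.86] h 98.77 Ft 0.21
[0.0001, -0.002, -0.0035]
[0.0001, -0.004, -0.0071]
[0.0001, -0.0063, -0.0104]
[0.0002, -0.0088, -0.0136]
[0.0002, -0.0115, -0.0166]
[0.0002, -0.0144, -0.0194]
```

>>> step_arm:
  commands:
    - [0.0008, -0.002, -0.0035, 0]
    - [0.0008, -0.004, -0.0071, 0]
    - [0.0008, -0.0063, -0.0104, 0]
    - [0.0008, -0.0088, -0.0136, 0]
    - [0.0008, -0.0115, -0.0166, 0]
    - [0.0008, -0.0144, -0.0194, 0]
    - [0.0008, -0.0144, -0.0194, 0]

```text
t: 9.13
tcp_pos: [0.5445, 0.3002, 0.0958]
tool_rot: [0.407, 0.579, -0.406, 0.579]
force: [0.5, -0.5, 4.9]
finger_gap: 0.268
```

```bash
python3 nxt.py l 24 95.5
python3 - <<'E'
from h import *
cv2.imwrite("pics/w5.png",cv2.cvtColor(optics.snapshot("wrist"),cv2.COLOR_RGB2BGR))
E
```

```text
t 9.28 th 68.2 r 58.4 z 95.76 F [ 0.27 -0.3   5.4 ] h 98.45 Ft -0.36
[0.0003, -0.0034, -0.0023]
[0.0003, -0.0067, -0.0046]
[0.0003, -0.0101, -0.0067]
[0.0003, -0.0137, -0.0086]
[0.0003, -0.0174, -0.0102]
[0.0003, -0.0212, -0.0116]
```

View pics/w5.png

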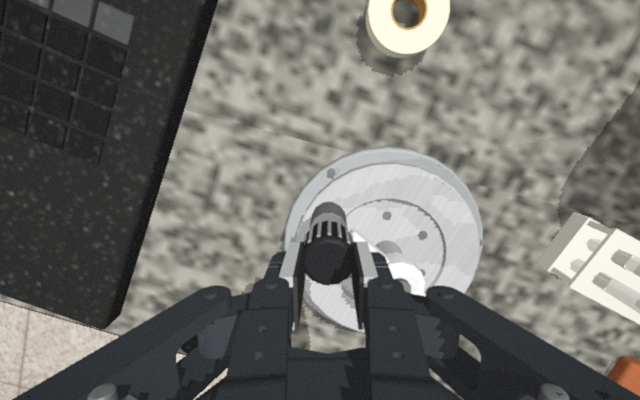

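>>> step_arm:
  commands:
    - [0.0003, -0.0034, -0.0023, 0]
    - [0.0003, -0.0067, -0.0046, 0]
    - [0.0003, -0.0101, -0.0067, 0]
    - [0.0003, -0.0137, -0.0086, 0]
    - [0.0003, -0.0174, -0.0102, 0]
    - [0.0003, -0.0212, -0.0116, 0]
    - [0.0003, -0.0212, -0.0116, 0]

```text
t: 9.92
tcp_pos: [0.5209, 0.3044, 0.0958]
tool_rot: [0.408, 0.579, -0.405, 0.578]
force: [0.9, 0.1, 4.7]
finger_gap: 0.266
```

```bash
python3 nxt.py l 24 95.5
```

```text
t 10.07 th 91.9 r 58.5 z 95.74 F [0.44 0.12 5.49] h 98.49 Ft -0.44
[0.0002, -0.004, -0.0007]
[0.0002, -0.008, -0.0015]
[0.0002, -0.012, -0.0021]
[0.0002, -0.016, -0.0023]
[0.0002, -0.0201, -0.0023]
[0.0002, -0.0241, -0.002]
```

>>> step_arm:
  commands:
    - [0.0003, -0.004, -0.0007, 0]
    - [0.0003, -0.008, -0.0015, 0]
    - [0.0003, -0.012, -0.0021, 0]
    - [0.0003, -0.016, -0.0023, 0]
    - [0.0003, -0.0201, -0.0023, 0]
    - [0.0003, -0.0241, -0.002, 0]
    - [0.0003, -0.0241, -0.002, 0]

```text
t: 10.65
tcp_pos: [0.4982, 0.2987, 0.0959]
tool_rot: [0.409, 0.578, -0.405, 0.578]
force: [0.9, -0.6, 5.9]
finger_gap: 0.265
```

```bash
python3 nxt.py l 24 95.5
```

```text
t 10.80 th 115.1 r 58.2 z 95.81 F [ 1.11 -0.2   5.54] h 98.58 Ft -0.92
[0.0003, -0.004, 0.0007]
[0.0003, -0.008, 0.0015]
[0.0003, -0.0119, 0.0026]
[0.0002, -0.0157, 0.0039]
[0.0002, -0.0194, 0.0055]
[0.0002, -0.023, 0.0074]
```

>>> step_arm:
  commands:
    - [0.0003, -0.004, 0.0007, 0]
    - [0.0003, -0.008, 0.0015, 0]
    - [0.0003, -0.0119, 0.0026, 0]
    - [0.0003, -0.0157, 0.0039, 0]
    - [0.0003, -0.0194, 0.0055, 0]
    - [0.0003, -0.023, 0.0074, 0]
    - [0.0003, -0.023, 0.0074, 0]

```text
t: 11.38
tcp_pos: [0.48, 0.2848, 0.096]
tool_rot: [0.41, 0.578, -0.404, 0.579]
force: [1.7, -0.8, 5.8]
finger_gap: 0.265
```

```bash
python3 nxt.py l 24 95.5
```

```text
t 11.53 th 137.9 r 57.7 z 95.94 F [ 1.61 -0.57  6.74] h 99.31 Ft -0.66
[0.0004, -0.0036, 0.0018]
[0.0004, -0.007, 0.0041]
[0.0004, -0.0102, 0.0066]
[0.0003, -0.0132, 0.0093]
[0.0003, -0.016, 0.0122]
[0.0003, -0.0186, 0.0153]
```

>>> step_arm:
  commands:
    - [0.0004, -0.0036, 0.0018, 0]
    - [0.0004, -0.007, 0.0041, 0]
    - [0.0004, -0.0102, 0.0066, 0]
    - [0.0004, -0.0132, 0.0093, 0]
    - [0.0004, -0.016, 0.0122, 0]
    - [0.0004, -0.0186, 0.0153, 0]
    - [0.0004, -0.0186, 0.0153, 0]

```text
t: 12.12
tcp_pos: [0.4686, 0.265, 0.0961]
tool_rot: [0.411, 0.578, -0.403, 0.579]
force: [1.2, 0.2, 6.4]
finger_gap: 0.261
```

```bash
python3 nxt.py l 24 95.5
python3 - <<'E'
from h import *
cv2.imwrite("pics/w6.png",cv2.cvtColor(optics.snapshot("wrist"),cv2.COLOR_RGB2BGR))
E
```

```text
t 12.27 th 160.8 r 57.3 z 96.04 F [0.57 0.2  7.57] h 99.83 Ft -0.38
[0.0005, -0.003, 0.0028]
[0.0005, -0.0052, 0.0062]
[0.0004, -0.0071, 0.0098]
[0.0004, -0.0088, 0.0134]
[0.0004, -0.0103, 0.0172]
[0.0003, -0.0114, 0.0211]
```

View pics/w6.png

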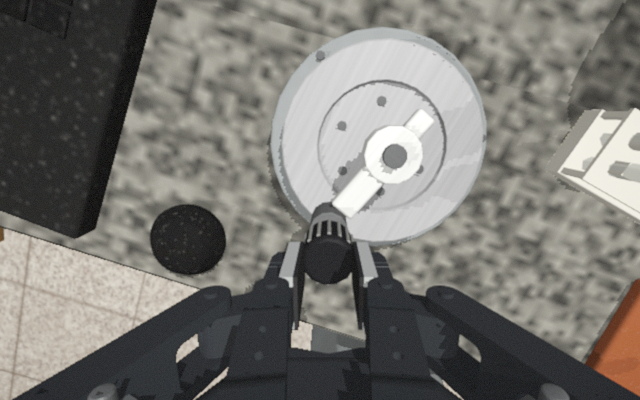

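>>> step_arm:
  commands:
    - [0.0004, -0.003, 0.0028, 0]
    - [0.0004, -0.0052, 0.0062, 0]
    - [0.0004, -0.0071, 0.0098, 0]
    - [0.0004, -0.0088, 0.0134, 0]
    - [0.0004, -0.0103, 0.0172, 0]
    - [0.0004, -0.0114, 0.0211, 0]
    - [0.0004, -0.0114, 0.0211, 0]

```text
t: 12.9
tcp_pos: [0.4654, 0.2423, 0.0961]
tool_rot: [0.412, 0.578, -0.403, 0.578]
force: [0.3, 1.1, 8.4]
finger_gap: 0.263
```

```bash
python3 nxt.py l 24 95.5
```

```text
t 13.05 th -176.1 r 57.4 z 96.05 F [0.28 0.59 8.74] h 100.42 Ft -0.57
[0.0005, -0.0016, 0.0038]
[0.0005, -0.0022, 0.0078]
[0.0005, -0.0026, 0.0118]
[0.0004, -0.0028, 0.0158]
[0.0004, -0.0026, 0.0199]
[0.0004, -0.0022, 0.0239]
```

>>> step_arm:
  commands:
    - [0.0004, -0.0016, 0.0038, 0]
    - [0.0004, -0.0022, 0.0078, 0]
    - [0.0004, -0.0026, 0.0118, 0]
    - [0.0004, -0.0028, 0.0158, 0]
    - [0.0004, -0.0026, 0.0199, 0]
    - [0.0004, -0.0022, 0.0239, 0]
    - [0.0004, -0.0022, 0.0239, 0]

```text
t: 13.63
tcp_pos: [0.4708, 0.22, 0.096]
tool_rot: [0.413, 0.578, -0.402, 0.578]
force: [-1.4, 2.5, 10.1]
finger_gap: 0.261
```

```bash
python3 nxt.py l 24 95.5
```

```text
t 13.78 th -153.0 r 58.0 z 96.02 F [-1.68  1.44  9.94] h 100.99 Ft -2.04
[0.0005, 0.0007, 0.004]
[0.0005, 0.0016, 0.0079]
[0.0005, 0.0028, 0.0118]
[0.0005, 0.0043, 0.0156]
[0.0004, 0.006, 0.0192]
[0.0004, 0.008, 0.0228]
```

>>> step_arm:
  commands:
    - [0.0004, 0.0007, 0.004, 0]
    - [0.0004, 0.0016, 0.0079, 0]
    - [0.0004, 0.0028, 0.0118, 0]
    - [0.0004, 0.0043, 0.0156, 0]
    - [0.0004, 0.006, 0.0192, 0]
    - [0.0004, 0.008, 0.0228, 0]
    - [0.0004, 0.008, 0.0228, 0]

```text
t: 14.37
tcp_pos: [0.484, 0.202, 0.0958]
tool_rot: [0.412, 0.579, -0.403, 0.576]
force: [-3.3, 1.8, 10.1]
finger_gap: 0.267
```

```bash
python3 nxt.py l 24 95.5
```

```text
t 14.52 th -130.9 r 58.6 z 95.87 F [-3.64  1.23 10.65] h 101.19 Ft -3.56
[0.0004, 0.0026, 0.0032]
[0.0004, 0.0049, 0.0065]
[0.0003, 0.0075, 0.0096]
[0.0003, 0.0103, 0.0125]
[0.0003, 0.0133, 0.0153]
[0.0003, 0.0165, 0.0178]
```

>>> step_arm:
  commands:
    - [0.0003, 0.0026, 0.0032, 0]
    - [0.0003, 0.0049, 0.0065, 0]
    - [0.0003, 0.0075, 0.0096, 0]
    - [0.0003, 0.0103, 0.0125, 0]
    - [0.0003, 0.0133, 0.0153, 0]
    - [0.0003, 0.0165, 0.0178, 0]
    - [0.0003, 0.0165, 0.0178, 0]

```text
t: 15.1
tcp_pos: [0.5021, 0.1913, 0.0956]
tool_rot: [0.411, 0.581, -0.404, 0.574]
force: [-6.0, 1.3, 11.8]
finger_gap: 0.261
```

```bash
python3 nxt.py l 18 95.5;  python3 - <<'E'
from h import *
cv2.imwrite("pics/w7.png",cv2.cvtColor(optics.snapshot("wrist"),cv2.COLOR_RGB2BGR))
E
```

```text
t 15.25 th -110.1 r 58.4 z 95.68 F [-4.91  0.6  11.96] h 101.67 Ft -4.82
[0.0002, 0.0027, 0.0015]
[0.0002, 0.0052, 0.0033]
[0.0002, 0.0077, 0.0049]
[0.0001, 0.0104, 0.0064]
[0.0001, 0.0131, 0.0077]
[0.0001, 0.0159, 0.0089]
```

View pics/w7.png

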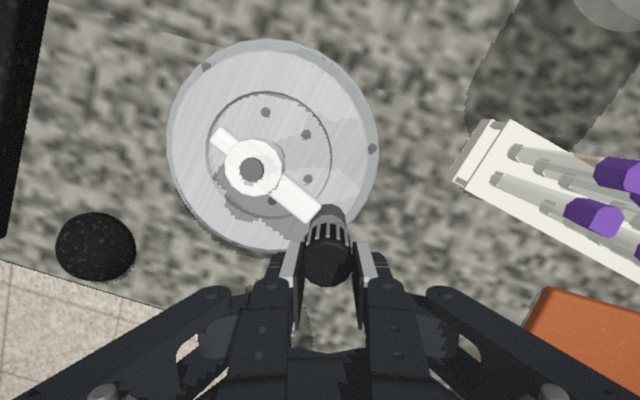

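>>> step_arm:
  commands:
    - [0.0, 0.0027, 0.0015, 0]
    - [0.0, 0.0052, 0.0033, 0]
    - [0.0, 0.0077, 0.0049, 0]
    - [0.0, 0.0104, 0.0064, 0]
    - [0.0, 0.0131, 0.0077, 0]
    - [0.0, 0.0159, 0.0089, 0]
    - [0.0, 0.0159, 0.0089, 0]

```text
t: 15.88
tcp_pos: [0.5165, 0.1885, 0.0956]
tool_rot: [0.409, 0.583, -0.406, 0.572]
force: [-6.0, -0.2, 11.0]
finger_gap: 0.261
```

```bash
python3 nxt.py l 15 95.8; python3 -c "
from h import *
print(R.from_quat(telemetry.sense()['tool_rot']).as_matrix().round(3))"
```

```text
t 16.03 th -95.8 r 57.9 z 95.74 F [-5.3  -0.18 11.28] h 101.38 Ft -5.26
[-0.0001, 0.0023, 0.0011]
[-0.0001, 0.0046, 0.0021]
[-0.0001, 0.007, 0.0029]
[-0.0001, 0.0094, 0.0036]
[-0.0002, 0.0119, 0.0043]
[-0.0002, 0.0144, 0.0048]
[[-0.008  0.942  0.335]
 [ 0.013  0.335 -0.942]
 [-1.    -0.003 -0.015]]
```

>>> step_arm:
  commands:
    - [0.0, 0.0023, 0.0011, 0]
    - [0.0, 0.0046, 0.0021, 0]
    - [0.0, 0.007, 0.0029, 0]
    - [0.0, 0.0094, 0.0036, 0]
    - [0.0, 0.0119, 0.0043, 0]
    - [0.0, 0.0144, 0.0048, 0]
    - [0.0, 0.0165, 0.005, 0]
    - [0.0, 0.0165, 0.005, 0]

```text
t: 16.7
tcp_pos: [0.5302, 0.1892, 0.0956]
tool_rot: [0.408, 0.585, -0.407, 0.57]
force: [-5.2, -1.8, 12.7]
finger_gap: 0.263
```

```bash
python3 nxt.py l 15 95.8
python3 - <<'E'
from h import *
print(telemetry.sense()['ft_torque'])
cv2.imwrite("pics/w8.png",cv2.cvtColor(optics.snapshot("wrist"),cv2.COLOR_RGB2BGR))
cv2.imwrite("pics/s8.png",cv2.resize(cv2.cvtColor(optics.snapshot("side"),cv2.COLOR_RGB2BGR)[150:350,200:400],None,fx=4,fy=3,interpolation=cv2.INTER_CUBIC))
E
```

```text
t 16.85 th -82.2 r 57.3 z 95.73 F [-5.58 -1.44 12.15] h 101.80 Ft -5.72
[-0.0001, 0.0023, 0.0011]
[-0.0002, 0.0049, 0.0015]
[-0.0002, 0.0074, 0.0017]
[-0.0002, 0.0099, 0.0019]
[-0.0002, 0.0124, 0.0019]
[-0.0003, 0.015, 0.0018]
[-0.30430826  0.89455255  0.02473747]
```

View pics/w8.png

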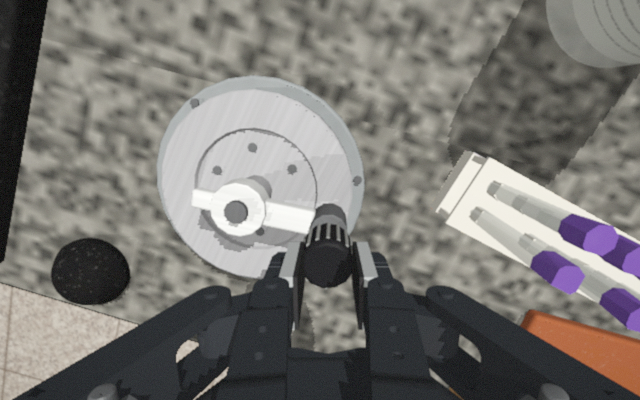

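View pics/s8.png

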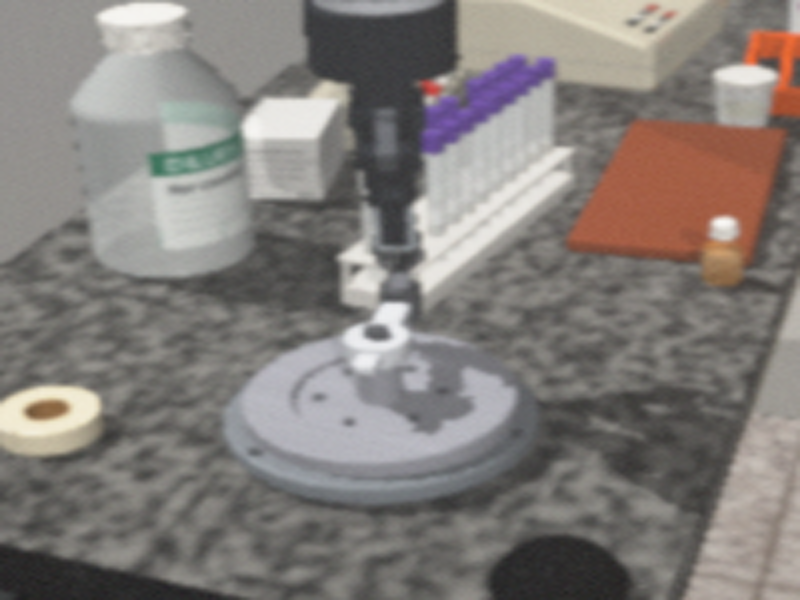

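>>> step_arm:
  commands:
    - [-0.0001, 0.0023, 0.0008, 0]
    - [-0.0001, 0.0049, 0.0012, 0]
    - [-0.0001, 0.0074, 0.0014, 0]
    - [-0.0001, 0.0099, 0.0015, 0]
    - [-0.0001, 0.0124, 0.0015, 0]
    - [-0.0001, 0.015, 0.0014, 0]
    - [-0.0001, 0.016, 0.0014, 0]

```text
t: 17.53
tcp_pos: [0.5424, 0.1928, 0.0957]
tool_rot: [0.406, 0.587, -0.409, 0.569]
force: [-5.6, -3.4, 11.7]
finger_gap: 0.268
```

```bash
python3 nxt.py l 15 95.8
```

```text
t 17.68 th -69.3 r 56.8 z 95.80 F [-4.93 -2.73 11.53] h 101.56 Ft -5.58
[-0.0001, 0.0026, 0.0011]
[-0.0001, 0.0051, 0.0009]
[-0.0001, 0.0076, 0.0006]
[-0.0002, 0.0101, 0.0001]
[-0.0002, 0.0125, -0.0004]
[-0.0002, 0.015, -0.0011]
```

>>> step_arm:
  commands:
    - [0.0, 0.0026, 0.0011, 0]
    - [0.0, 0.0051, 0.0009, 0]
    - [0.0, 0.0076, 0.0006, 0]
    - [0.0, 0.0101, 0.0001, 0]
    - [0.0, 0.0125, -0.0004, 0]
    - [0.0, 0.015, -0.0011, 0]
    - [0.0, 0.015, -0.0011, 0]

```text
t: 18.27
tcp_pos: [0.5542, 0.1984, 0.0958]
tool_rot: [0.405, 0.588, -0.41, 0.568]
force: [-4.1, -2.6, 10.4]
finger_gap: 0.265
```

```bash
python3 nxt.py l 10 95.8
python3 - <<'E'
from h import *
cv2.imwrite("pics/w9.png",cv2.cvtColor(optics.snapshot("wrist"),cv2.COLOR_RGB2BGR))
E
```

```text
t 18.42 th -56.1 r 57.1 z 95.96 F [-3.43 -2.33 10.44] h 101.18 Ft -4.15
[0.0001, 0.0019, 0.0004]
[0.0001, 0.0035, -0.0]
[0.0001, 0.0051, -0.0006]
[0.0, 0.0067, -0.0011]
[0.0, 0.0082, -0.0018]
[0.0, 0.0098, -0.0024]
```

View pics/w9.png

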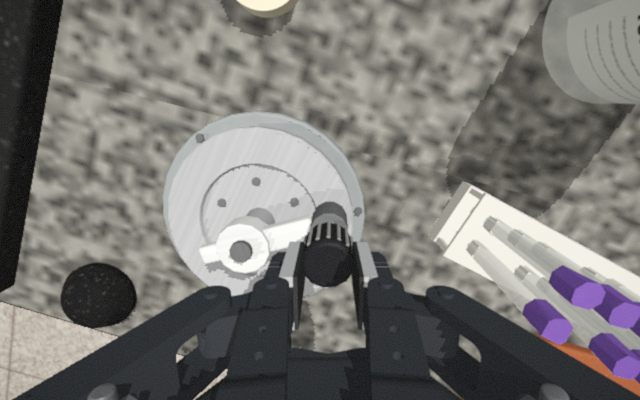

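>>> step_arm:
  commands:
    - [0.0002, 0.0019, 0.0004, 0]
    - [0.0002, 0.0035, 0.0, 0]
    - [0.0002, 0.0051, -0.0006, 0]
    - [0.0002, 0.0067, -0.0011, 0]
    - [0.0002, 0.0082, -0.0018, 0]
    - [0.0002, 0.0098, -0.0024, 0]
    - [0.0002, 0.0115, -0.003, 0]
    - [0.0002, 0.0115, -0.003, 0]

```text
t: 19.13
tcp_pos: [0.5626, 0.2048, 0.096]
tool_rot: [0.404, 0.589, -0.411, 0.567]
force: [-2.8, -3.2, 10.1]
finger_gap: 0.265
```

```bash
python3 nxt.py l 10 95.8
```

```text
t 19.28 th -45.8 r 57.4 z 96.04 F [-3.04 -3.24 10.05] h 101.07 Ft -4.44
[0.0002, 0.0018, -0.0002]
[0.0002, 0.0033, -0.0009]
[0.0002, 0.0048, -0.0018]
[0.0001, 0.0062, -0.0026]
[0.0001, 0.0076, -0.0035]
[0.0001, 0.009, -0.0044]
```

>>> step_arm:
  commands:
    - [0.0002, 0.0018, -0.0002, 0]
    - [0.0002, 0.0033, -0.0009, 0]
    - [0.0002, 0.0048, -0.0018, 0]
    - [0.0002, 0.0062, -0.0026, 0]
    - [0.0002, 0.0062, -0.0026, 0]

```text
t: 19.7
tcp_pos: [0.5632, 0.2063, 0.0955]
tool_rot: [0.399, 0.591, -0.414, 0.566]
force: [-6.0, -9.1, 11.5]
finger_gap: 0.266
```

```bash
python3 nxt.py l 8 95.8;python3 - <<'E'
from h import *
from scipy.optimize import least_squares
import json
L=np.array([json.loads(l) for l in open("log.txt")])
th=np.unwrap(np.radians(L[:,1])); h=L[:,2]*1e3+L[:,5]/2.0
for nm,s in(("all",slice(None)),("to-110",slice(0,12))):
    A=np.c_[np.ones_like(th),np.cos(th),np.sin(th)][s]; c,*_=np.linalg.lstsq(A,h[s],rcond=None)
    print(nm,c,np.hypot(c[1],c[2])*2,np.degrees(np.arctan2(c[2],c[1])),(h[s]-A@c).round(2))
    A=np.c_[A,th[s]]; c,*_=np.linalg.lstsq(A,h[s],rcond=None)
    print(" drift",c,np.hypot(c[1],c[2])*2,np.degrees(np.arctan2(c[2],c[1])),(h[s]-A@c).round(2))
E
```

```text
t 19.85 th -44.4 r 56.8 z 95.50 F [-6.37 -9.1  11.41] h 101.21 Ft -10.96
[-0.0004, 0.0017, 0.0005]
[-0.0004, 0.0029, -0.0001]
[-0.0004, 0.0041, -0.0008]
[-0.0005, 0.0053, -0.0015]
[-0.0005, 0.0064, -0.0022]
[-0.0005, 0.0075, -0.0029]
all [100.0572677   -0.21907058  -1.58938395] 3.2088211336657095 -97.84783714047661 [-0.13  0.04 -0.03 -0.05  0.01 -0.13  0.16  0.08  0.04  0.02 -0.21  0.04
 -0.28  0.2   0.09 -0.07  0.02  0.19]
 drift [ 9.99314478e+01 -1.94831299e-01 -1.50062897e+00  4.36394691e-02] 3.0264477807429313 -97.39750773075698 [-0.02  0.1  -0.01 -0.06 -0.02 -0.17  0.14  0.08  0.05  0.05 -0.17  0.07
 -0.27  0.2   0.07 -0.12 -0.04  0.12]
to-110 [100.02804221  -0.2659863   -1.54883345] 3.143013690633175 -99.74453976406991 [-0.05  0.1   0.01 -0.04 -0.   -0.16  0.13  0.06  0.02  0.03 -0.18  0.09]
 drift [ 1.00045199e+02 -2.77500499e-01 -1.55625289e+00 -8.01404798e-03] 3.161600593760426 -100.11033518619972 [-0.06  0.1   0.01 -0.03  0.   -0.16  0.12  0.05  0.02  0.02 -0.18  0.1 ]
```

```bash
python3 nxt.py x -18 96.3 -45
```

```text
t 20.00 th -44.5 r 56.8 z 95.53 F [-6.45 -9.69 11.57] h 101.31 Ft -11.44
[-0.0007, -0.0028, 0.0025]
[-0.0006, -0.0056, 0.0036]
[-0.0005, -0.0085, 0.0045]
[-0.0004, -0.0114, 0.0053]
[-0.0003, -0.0144, 0.0059]
[-0.0002, -0.0174, 0.0064]
```

>>> step_arm:
  commands:
    - [-0.0007, -0.0028, 0.0025, 0]
    - [-0.0006, -0.0056, 0.0036, 0]
    - [-0.0005, -0.0085, 0.0045, 0]
    - [-0.0004, -0.0114, 0.0053, 0]
    - [-0.0003, -0.0144, 0.0059, 0]
    - [-0.0002, -0.0174, 0.0064, 0]
    - [-0.0002, -0.0174, 0.0064, 0]

```text
t: 20.58
tcp_pos: [0.5517, 0.1954, 0.0976]
tool_rot: [0.402, 0.589, -0.412, 0.567]
force: [2.5, -0.2, 6.8]
finger_gap: 0.266
```

```bash
python3 nxt.py l -18 96
```

```text
t 20.73 th -60.4 r 58.3 z 97.52 F [2.09 0.38 7.6 ] h 101.32 Ft 2.01
[0.0016, -0.003, 0.0001]
[0.0017, -0.006, 0.0004]
[0.0018, -0.0091, 0.0006]
[0.0019, -0.0121, 0.0005]
[0.002, -0.0151, 0.0003]
[0.0021, -0.0181, -0.0]
```

>>> step_arm:
  commands:
    - [0.0003, -0.003, 0.0001, 0]
    - [0.0003, -0.006, 0.0004, 0]
    - [0.0003, -0.0091, 0.0006, 0]
    - [0.0003, -0.0121, 0.0005, 0]
    - [0.0003, -0.0151, 0.0003, 0]
    - [0.0003, -0.0181, 0.0, 0]
    - [0.0003, -0.0181, 0.0, 0]

```text
t: 21.32
tcp_pos: [0.5364, 0.1897, 0.0986]
tool_rot: [0.403, 0.588, -0.411, 0.568]
force: [2.0, -0.8, 5.8]
finger_gap: 0.261
```

```bash
python3 nxt.py l -18 97
```

```text
t 21.47 th -76.5 r 57.9 z 98.48 F [ 1.98 -0.31  6.49] h 101.72 Ft 1.85
[0.0016, -0.003, -0.0003]
[0.0017, -0.006, -0.0009]
[0.0017, -0.0089, -0.0016]
[0.0018, -0.0118, -0.0025]
[0.0019, -0.0147, -0.0035]
[0.002, -0.0175, -0.0047]
```

>>> step_arm:
  commands:
    - [0.0003, -0.003, -0.0003, 0]
    - [0.0004, -0.006, -0.0009, 0]
    - [0.0005, -0.0089, -0.0016, 0]
    - [0.0006, -0.0118, -0.0025, 0]
    - [0.0007, -0.0147, -0.0035, 0]
    - [0.0008, -0.0175, -0.0047, 0]
    - [0.0008, -0.0175, -0.0047, 0]

```text
t: 22.05
tcp_pos: [0.5196, 0.1885, 0.0988]
tool_rot: [0.404, 0.588, -0.41, 0.569]
force: [1.7, -1.9, 6.3]
finger_gap: 0.263
```

```bash
python3 nxt.py l -24 97.5
```

```text
t 22.20 th -93.2 r 57.6 z 98.74 F [ 1.63 -0.61  6.29] h 101.89 Ft 1.66
[0.0014, -0.0038, -0.0013]
[0.0015, -0.0073, -0.0033]
[0.0016, -0.0107, -0.0055]
[0.0017, -0.014, -0.0079]
[0.0018, -0.017, -0.0106]
[0.0019, -0.0199, -0.0134]
```

>>> step_arm:
  commands:
    - [0.0004, -0.0038, -0.0013, 0]
    - [0.0005, -0.0073, -0.0033, 0]
    - [0.0006, -0.0107, -0.0055, 0]
    - [0.0007, -0.014, -0.0079, 0]
    - [0.0008, -0.017, -0.0106, 0]
    - [0.001, -0.0199, -0.0134, 0]
    - [0.001, -0.0199, -0.0134, 0]

```text
t: 22.78
tcp_pos: [0.4967, 0.1946, 0.0988]
tool_rot: [0.404, 0.587, -0.41, 0.569]
force: [0.7, -1.1, 6.1]
finger_gap: 0.267
```

```bash
python3 nxt.py l -24 97.5
```

```text
t 22.93 th -117.0 r 57.6 z 98.70 F [ 0.77 -0.68  6.5 ] h 101.95 Ft 0.99
[0.0013, -0.003, -0.0027]
[0.0014, -0.0054, -0.0059]
[0.0015, -0.0076, -0.0093]
[0.0016, -0.0096, -0.0129]
[0.0017, -0.0113, -0.0165]
[0.0018, -0.0128, -0.0203]
```

>>> step_arm:
  commands:
    - [0.0004, -0.003, -0.0027, 0]
    - [0.0005, -0.0054, -0.0059, 0]
    - [0.0006, -0.0076, -0.0093, 0]
    - [0.0007, -0.0096, -0.0129, 0]
    - [0.0008, -0.0113, -0.0165, 0]
    - [0.0009, -0.0128, -0.0203, 0]
    - [0.0009, -0.0128, -0.0203, 0]

```text
t: 23.52
tcp_pos: [0.4774, 0.2099, 0.0985]
tool_rot: [0.404, 0.588, -0.41, 0.569]
force: [0.1, -0.7, 5.5]
finger_gap: 0.266
```

```bash
python3 nxt.py l -24 98
```

```text
t 23.67 th -141.5 r 58.0 z 98.46 F [-0.16 -0.18  5.99] h 101.46 Ft 0.04
[0.0006, -0.0012, -0.0039]
[0.0006, -0.0021, -0.0078]
[0.0007, -0.0027, -0.0118]
[0.0008, -0.003, -0.0158]
[0.0009, -0.0031, -0.0199]
[0.001, -0.0029, -0.0239]
```

Run:
```python
from h import *
import json
L=np.array([json.loads(l) for l in open("log.txt")])
th=np.unwrap(np.radians(L[:,1])); h=L[:,2]*1e3+L[:,5]/2.0; rev=np.arange(len(th))>=18
for nm,sel in(("both,w/offset",np.arange(len(th))!=17),("rev+early fwd",(np.arange(len(th))<11)|rev)):
    A=np.c_[np.ones_like(th),np.cos(th),np.sin(th),rev][sel]; c,*_=np.linalg.lstsq(A,h[sel],rcond=None)
    print(nm,c,np.hypot(c[1],c[2])*2,np.degrees(np.arctan2(c[2],c[1])),(h[sel]-A@c).round(2))
sel=rev; A=np.c_[np.ones_like(th),1.75*0+th,th**2][sel]; c=np.linalg.lstsq(A,h[sel],rcond=None)[0]; print("rev parabola",np.degrees(-c[1]/2/c[2])-360)
```

```text
both,w/offset [100.04626393  -0.26190035  -1.57881328   0.21643583] 3.2007768878427547 -99.41870240428557 [-0.08  0.09  0.01 -0.03  0.01 -0.15  0.13  0.05  0.   -0.   -0.22  0.05
 -0.26  0.23  0.13 -0.03  0.07 -0.19 -0.01  0.03  0.16  0.01]
rev+early fwd [100.0035365   -0.29314924  -1.51055939   0.31505624] 3.0774834753916442 -100.98268332271459 [ 0.    0.14  0.03 -0.04 -0.02 -0.18  0.1   0.04  0.02  0.04 -0.14 -0.17
  0.    0.04  0.15 -0.03]
rev parabola -103.79638515511999
```

```bash
python3 nxt.py x 24 98.3
```

```text
t 23.82 th -141.6 r 58.0 z 98.42 F [-0.27 -0.39  5.93] h 101.39 Ft 0.14
[0.0, 0.0014, 0.0038]
[-0.0001, 0.0031, 0.0075]
[-0.0002, 0.005, 0.011]
[-0.0003, 0.0072, 0.0144]
[-0.0004, 0.0096, 0.0177]
[-0.0005, 0.0123, 0.0207]
```

>>> step_arm:
  commands:
    - [0.0, 0.0014, 0.0038, 0]
    - [0.0, 0.0031, 0.0075, 0]
    - [-0.0001, 0.005, 0.011, 0]
    - [-0.0002, 0.0072, 0.0144, 0]
    - [-0.0003, 0.0096, 0.0177, 0]
    - [-0.0004, 0.0123, 0.0207, 0]
    - [-0.0004, 0.0123, 0.0207, 0]

```text
t: 24.4
tcp_pos: [0.4936, 0.1951, 0.0979]
tool_rot: [0.404, 0.589, -0.411, 0.567]
force: [-2.4, -0.0, 6.9]
finger_gap: 0.264
```

```bash
python3 nxt.py x 18 98
```

```text
t 24.55 th -119.5 r 58.6 z 97.97 F [-2.3  -0.22  7.5 ] h 101.72 Ft -1.89
[-0.0001, 0.0025, 0.0018]
[-0.0002, 0.0047, 0.004]
[-0.0003, 0.0069, 0.006]
[-0.0004, 0.0093, 0.0079]
[-0.0005, 0.0118, 0.0097]
[-0.0006, 0.0143, 0.0113]
```

>>> step_arm:
  commands:
    - [0.0, 0.0025, 0.0018, 0]
    - [-0.0001, 0.0047, 0.004, 0]
    - [-0.0002, 0.0069, 0.006, 0]
    - [-0.0003, 0.0093, 0.0079, 0]
    - [-0.0004, 0.0118, 0.0097, 0]
    - [-0.0004, 0.0143, 0.0113, 0]
    - [-0.0004, 0.017, 0.0125, 0]
    - [-0.0004, 0.017, 0.0125, 0]

```text
t: 25.22
tcp_pos: [0.5111, 0.1892, 0.0974]
tool_rot: [0.402, 0.591, -0.412, 0.565]
force: [-4.6, -0.9, 8.7]
finger_gap: 0.266
```

```bash
python3 nxt.py x 6 98;python3 -c "
from h import *
print(R.from_quat(telemetry.sense()['tool_rot']).as_matrix().round(4))
cv2.imwrite('pics/w10.png',cv2.cvtColor(optics.snapshot('wrist'),cv2.COLOR_RGB2BGR))"
```

```text
t 25.37 th -101.2 r 57.9 z 97.54 F [-3.43 -0.5   8.31] h 101.69 Ft -3.27
[-0.0005, 0.0008, 0.0005]
[-0.0005, 0.0017, 0.001]
[-0.0006, 0.0026, 0.0015]
[-0.0006, 0.0035, 0.002]
[-0.0007, 0.0044, 0.0024]
[-0.0007, 0.0053, 0.0029]
[[-0.0363  0.941   0.3366]
 [ 0.0096  0.3371 -0.9414]
 [-0.9993 -0.031  -0.0213]]
```

View pics/w10.png

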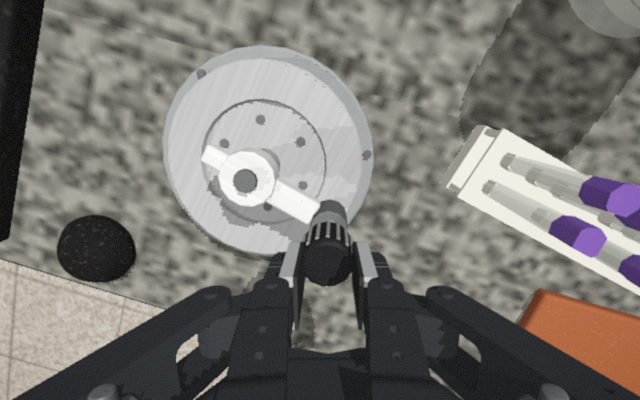

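>>> step_arm:
  commands:
    - [0.0003, 0, 0, 0]
    - [0.0003, 0, 0, 0]
    - [0.0003, 0, 0, 0]
    - [0.0003, 0, 0, 0]
    - [0.0003, 0, 0, 0]
    - [0.0003, 0, 0, 0]

```text
t: 25.92
tcp_pos: [0.5107, 0.1892, 0.0976]
tool_rot: [0.402, 0.591, -0.412, 0.565]
force: [-1.4, -0.9, 8.8]
finger_gap: 0.266
```

>>> step_arm:
  commands:
    - [-0.001, 0, 0, 0]
    - [-0.002, 0, 0, 0]
    - [-0.003, 0, 0, 0]
    - [-0.004, 0, 0, 0]
    - [-0.005, 0, 0, 0]
    - [-0.006, 0, 0, 0]
    - [-0.007, 0, 0, 0]
    - [-0.007, 0, 0, 0]

```text
t: 26.58
tcp_pos: [0.5105, 0.1892, 0.1044]
tool_rot: [0.402, 0.591, -0.412, 0.565]
force: [-0.6, -1.8, 1.6]
finger_gap: 0.265
```

```bash
python3 nxt.py x 6 105
```

```text
t 26.73 th -102.1 r 58.1 z 104.41 F [-0.53 -1.27  1.02] h 104.92 Ft -0.25
[-0.0006, 0.0009, 0.0004]
[-0.0007, 0.0018, 0.0009]
[-0.0007, 0.0027, 0.0014]
[-0.0008, 0.0035, 0.0019]
[-0.0008, 0.0044, 0.0024]
[-0.0008, 0.0054, 0.0028]
```

>>> step_arm:
  commands:
    - [0, 0, 0, 0]
    - [0, 0, 0, 0]
    - [0, 0, 0, 0]
    - [0, 0, 0, 0]
    - [0, 0, 0, 0]
    - [0, 0, 0, 0]
    - [0, 0, 0, 0]
    - [0, 0, 0, 0]
  jaw: 0.0854

```text
t: 27.4
tcp_pos: [0.5106, 0.1892, 0.1044]
tool_rot: [0.402, 0.591, -0.412, 0.565]
force: [0.7, 0.1, 0.5]
finger_gap: 1.003
```

>>> step_arm:
  commands:
    - [-0.015, 0, 0, 0]
    - [-0.035, 0, 0, 0]
    - [-0.06, 0, 0, 0]
    - [-0.09, 0, 0, 0]
    - [-0.12, 0, 0, 0]
    - [-0.15, 0, 0, 0]
    - [-0.15, 0, 0, 0]
    - [-0.15, 0, 0, 0]

```text
t: 28.07
tcp_pos: [0.5177, 0.1879, 0.2564]
tool_rot: [0.403, 0.59, -0.411, 0.566]
force: [0.1, 0.2, 0.0]
finger_gap: 0.998
```

Run:
```python
from h import *
s=telemetry.sense(); print(s['t'],s['tcp_pos'],s['force'],s['finger_gap'])
np.save("p3.npy",optics.camera_params("wrist"),allow_pickle=True)
im=cv2.cvtColor(optics.snapshot('wrist'),cv2.COLOR_RGB2BGR);cv2.imwrite('pics/w11.png',im)
cv2.imwrite('pics/t11.png',cv2.cvtColor(optics.snapshot('top'),cv2.COLOR_RGB2BGR))
cv2.imwrite('pics/s11.png',cv2.cvtColor(optics.snapshot('side'),cv2.COLOR_RGB2BGR))
```

```text
28.0667 [0.51768127 0.18792772 0.25635323] [0.14052389 0.22255052 0.01391827] 0.9981060190007883
```

View pics/w11.png

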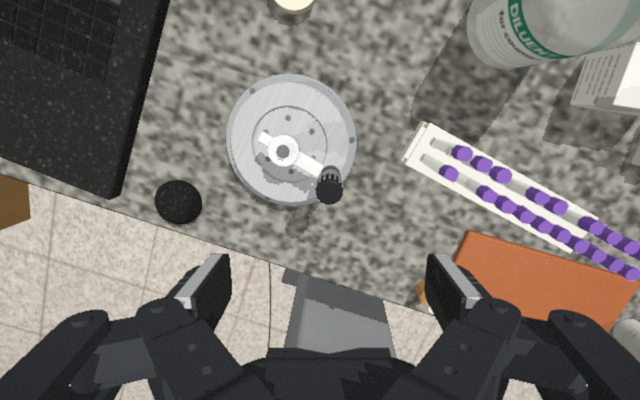

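View pics/s11.png

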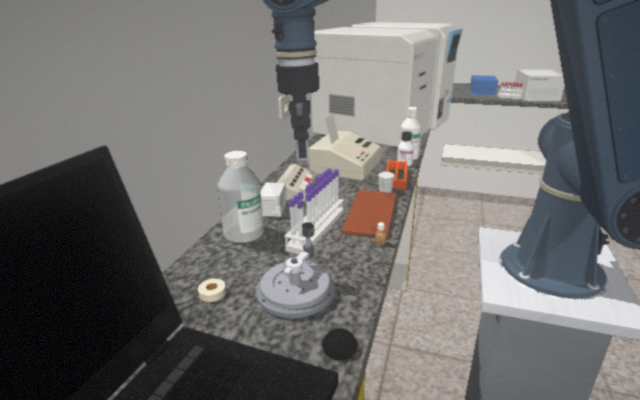

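The wrist view shows the knob free at (329,189) and the hub at (283,151). The side view shows the knob up and the tape, vial and cup where they were.

Run:
```python
from h import *
p=np.load("p3.npy",allow_pickle=True).item()
C=ray("wrist",283,151.5,.084,p); K=ray("wrist",329,189,.13,p); print(C,K)
d=K-C; print(np.hypot(*d[:2]),np.degrees(np.arctan2(d[1],d[0])))
# height from side view: project candidates
im=cv2.imread("pics/s11.png"); g=cv2.cvtColor(im,cv2.COLOR_BGR2GRAY)[215:262,295:325]
ys,xs=np.where(g<60); print("side knob px",xs.min()+295,xs.max()+295,ys.min()+215,ys.max()+215, "expect mid up/down",proj("side",[*K[:2],.123]),proj("side",[*K[:2],.113]))
a=cv2.imread("pics/top0.png");b=cv2.imread("pics/t11.png")
for (u,v) in((239,157),(323,250),(423,240)):
    T=cv2.cvtColor(a[v-9:v+10,u-9:u+10],cv2.COLOR_BGR2GRAY); r=cv2.matchTemplate(cv2.cvtColor(b[v-15:v+16,u-15:u+16],cv2.COLOR_BGR2GRAY),T,cv2.TM_CCOEFF_NORMED); m=cv2.minMaxLoc(r); print(m[1],m[3][0]-6,m[3][1]-6)
cv2.imwrite("pics/s11c.png",cv2.resize(im[210:320,240:350],None,fx=5,fy=5))
```

```text
[0.52244087 0.24569281 0.084     ] [0.51244243 0.19017981 0.13      ]
0.05640621941925227 -100.21007227090188
side knob px 305 311 224 226 expect mid up/down [305.78197389 230.41607532] [305.9131183  234.58957998]
0.45125260949134827 0 0
0.9997456669807434 0 0
0.9999514818191528 0 0
```

View pics/s11c.png

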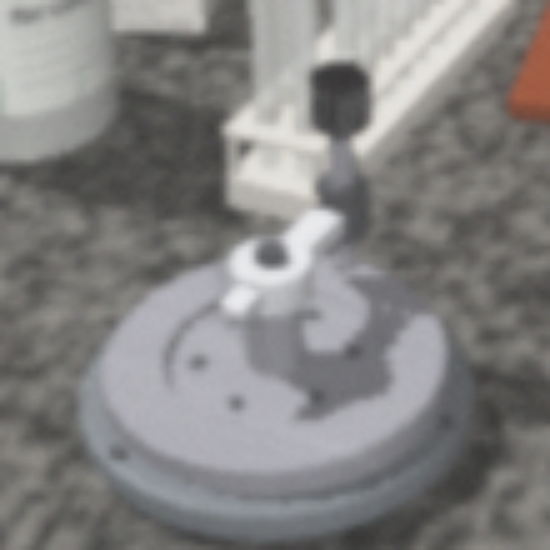

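```bash
python3 -c "
from h import *
a=cv2.imread('pics/side0.png');b=cv2.imread('pics/s11.png')
T=a[275:305,195:228]; r=cv2.matchTemplate(b[265:315,185:238],T,cv2.TM_CCOEFF_NORMED); print(cv2.minMaxLoc(r))
print(telemetry.sense()['t'],abs(telemetry.sense()['qd']).max()); print(manip.sign_off())"
```

```text
(-0.08720546960830688, 0.999134361743927, (3, 0), (10, 10))
28.2167 0.011685974831346563
the job is handed in; nothing more can be done
None
```

I swept the gauge arm, pressed, from its start right round to the far stop. I then brought it back to the high spot, pressed there and let go. The job is handed in at about 28 s of the 70 s; sign-off gives no verdict.

- **Far stop:** I felt it as a jump in sideways force, at about −44.5° in world axes. That puts the arm's zero at about −5°.
- **High spot:** Fits to push force plus hand height gave −98° on the outward sweep and −104° on the way back, about −100° with both together. They disagree by about 6°, or 6 mm on the plunger's circle, against the 15 mm allowed. −100° is about 4.6 rad of swing, just inside the stated range. The fitted height was 3.2 mm lowest to highest, against 3.5 mm given.
- **Plunger force:** It stayed at about 9 N or less by my estimate (wrist force less the return spring).
- **Sideways force:** The drag at the knob near the high spot on the outward sweep was up to about 5.5 N, more than I expected. Tip friction is my guess, not confirmed.
- **Final press:** I held about 5.5 N at about −101° for roughly 0.5 s, eased the hand up, then opened the fingers.

**Last checks:**
- The wrist image put the arm at −100.2°.
- In the side image the knob is at its raised height.
- The gripper was about 12 cm above the knob, with no force on it.
- Template matches showed no shift of the vial, tape or cup. The tape match from the top camera was poor, probably because the robot blocked the view, so I confirmed the tape from the side camera.

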